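Sort the bag clips and lift the carrier level

ROBOT

A 7-joint arm with a two-finger parallel gripper is mounted at the origin on the work surface. World frame = base frame: x ahead of the robot, y to its left, z up, the work surface at z = 0. Lengths are in m, angles in rad, forces in N, time in s.
With the tool pointing down it reaches from about 0.425 to 0.925 m from the base axis. Payload 6.8 kg.
Tool frame: the origin (TCP) lies at the very end of the fingers, on their centre line; the grasp point (between the pads) lies bot.grip_depth behind it (bot.grip_depth is the distance from the TCP to the grasp point, in m); z points along the fingers, y is the line along which they close (so a half turn about z gives the same grasp; the last joint's range is limited). The gripper opens to 85 mm and grips with 20 to 120 N. Pads are 22 mm wide; open, the fingers measure 114 mm over their backs; the gripper's body (76 mm by 85 mm) begins 54 mm behind the grasp point. The pads swing forward as they close: fully open they stand 13 mm farther back than shut.
Start: joints at [1.17, 0.477, 0.022, 1.555, -0.011, 1.109, -0.083], TCP at [0.195, -0.646, 0.231] pointing down, gripper open.
Joint ranges: [-2.96, 2.96], [-0.34, 2.1], [-1.41, 1.46], [0.24, 2.44], [-1.37, 4.51], [0.17, 1.92], [-2.96, 2.96]. Speed limits (rad/s): [2.39, 2.39, 3.14, 3.14, 3.14, 3.14, 3.14].

INTERFACE

Orientations are given as a unit quaternion [w, x, y, z].
In Python, from station import bot gives the robot as it stands.
- The arm moves only by the tool send_rows, never from a script. Its arguments are lists of equal length, an entry for each row: "slide": the shift along the tool's x, y, z in mm, a list of three; "roll": the turn about the tool's z in degrees; "claw": the opening, from 0 (shut) to 1 (fully open). A call has exactly 8 rows; each row is the pose to reach, as a shift and turn from the pose commanded when the call began, along the tool's axes at that moment; what a row does not reach only later rows make up. A row lasts 1/12 s, in which the tool goes at most 41.7 mm and 7.16 degrees, less where a joint would pass 70% of its speed; a pose out of reach is approached as far as the arm can. A call with a gripper value outside its range is refused whole. The fingers move at their own pace and stop on an object; "force" is the grip in N (left out, the last holds). Time passes only in rows, so rows that repeat a pose let the fingers close, or fill a call up. It gives the time, the measured TCP pose, the force, the opening and the grip force at its end, in the units of the state.
- bot.get_obs(): the state, without advancing time (a new reading comes with each control period).
- bot.read_camera(name): name is "scene" or "side" or "wrist"; returns the picture (480x640x3 uint8, red, green, blue); there is no depth.
- bot.camera_model(name): a dict with "camera_matrix" (3x3 intrinsics, pixels), "D" ([k1, k2, p1, p2, k3] as OpenCV has them; the pictures are not rectified), "camera_from_world" (4x4, takes a point from world to camera coordinates). Camera axes: x right, y down, z forward; pixel columns grow to the right and rows downward; lengths in m; the calibration is good to about 2 mm. A picture is of the moment at which its call begins: read the wrist's pose just before it. camera_model takes no time and is no camera call; for the wrist camera it gives the pose at the moment of the call.
- bot.hand_in(): hands the job in; it is judged then, once.
The state is a dict: "t": time; "q": joint angles; "joint_vel": joint speeds; "joint_torque": joint torques, N m; "eef_pos": TCP position; "tool_rot": TCP orientation; "contact_force": force on the tool from outside, world axes, zero at the start; "torque": the same for the moment, N m; "gripper_width": opening from 0.0 (shut) to 1.0 (fully open); "grasp_force": force on a finger pad.
Only numpy, scipy, OpenCV 4.12 (cv2) and the standard library are available. Lean on these libraries where they do the work, as an engineer would, in place of code of your own. Each camera call takes 0.05 s, during which the arm holds its last target. There are 200 camera calls.

TASK

Sort the two loose bag clips lying on the counter into the two ramekins by colour: the blue clip into the blue ramekin and the orange clip into the orange ramekin. Then take the wooden carrier by its upright handle, lift it with both ramekins about 10 cm straight up off the lazy susan, and hold it there level and steady for two seconds, ready to be handed over; finish while still holding it in the air. Leave the cruet, the grinder and everything else standing where it is, and never tip the carrier.

Things in the scene. Friction and masses are not known exactly. Their poses are not given: they have to be found in the camera images.
- clip_blue: Blue bag clip of plastic with a steel spring pin, lying flat on the counter at the start: 46 long (its x) x 14 wide (its y) x 12 high (its z) mm, 20 g. Origin: centre of its underside. Its flat long sides can be pinched across the 14 mm.
- clip_orange: Orange bag clip of plastic with a steel spring pin, lying flat on the counter at the start: 46 long (its x) x 14 wide (its y) x 12 high (its z) mm, 20 g. Origin: centre of its underside. Its flat long sides can be pinched across the 14 mm.
- ramekin_blue: Blue ramekin, an open round ceramic dish, 80 mm across at the rim, 40 high, wall 4, floor 5 mm thick, about 150 g (0.7 to 1.4 times that). Origin: centre of its underside, axis z up. It stands loose in one of the two bays of the carrier (either one), so its rim starts 74 mm above the counter.
- ramekin_orange: Orange ramekin, an open round ceramic dish, 80 mm across at the rim, 40 high, wall 4, floor 5 mm thick, about 150 g (0.7 to 1.4 times that). Origin: centre of its underside, axis z up. It stands loose in one of the two bays of the carrier (either one), so its rim starts 74 mm above the counter.
- carrier: Wooden carrier, an open tray 92 (x) x 220 (y) x 20 (z) mm with 4 mm walls and floor, about 0.32 kg (0.7 kg loaded), standing on the lazy susan, off its centre. Origin: centre of its underside. Its upright handle stands in the middle between the two bays; the ramekins stand in the bays about 56 mm either side of the middle along the carrier's y.
- carrier_handle (a point): Centre of the top of the carrier's handle, 105 mm above the carrier's underside, axes as the carrier's. The upper handle is an upright flat board 56 mm wide (x) and 14 mm thick (y), free from 35 to 105 mm above the carrier's underside: pinch it across its 14 mm, along the carrier's y. Its lower part divides the tray.
- lazy_susan: Round lazy susan of pale plastic, 340 mm across; its top is 30 mm above the counter. Origin: its centre, at counter height. It turns freely about the vertical on a ball bearing (about 0.06 N m of friction).
- cruet: Green glass vinegar cruet, empty and stoppered, 64 mm across, 163 high, standing on the lazy susan. Origin: centre of its underside. To be left alone.
- grinder: Steel pepper grinder, 54 mm across, 155 high, standing on the lazy susan. Origin: centre of its underside. To be left alone.
- mug: White mug, 80 mm across, 95 high, its handle to one side, on the counter. Origin: centre of its underside. To be left alone.
- jam_jar: Amber jar with a red lid, 70 mm across, 90 high, on the counter. Origin: centre of its underside. To be left alone.
- tea_tin: Green tin, 74 mm across, 110 high, on the counter. Origin: centre of its underside. To be left alone.

How it is judged:
On the way, in this order (a step that is already met when the one before it is completed fails the run):
1. both clips lie, let go, in the ramekins of their colours while the carrier still stands on the lazy susan (horizontal distance between clip_blue and ramekin_blue below 0.034 m and z of clip_blue in the frame of ramekin_blue between 0 and 0.038 m and horizontal distance between clip_orange and ramekin_orange below 0.034 m and z of clip_orange in the frame of ramekin_orange between 0 and 0.038 m and z of each of ramekin_blue, ramekin_orange in the frame of carrier below 0.015 m and angle between each of ramekin_blue, ramekin_orange's own z axis and vertical below 0.2 rad and contact force between each of clip_blue, clip_orange and the fingers below 0.1 N and height (world z) of carrier below 0.04 m), for 0.2 s.
2. the carrier is held by the fingers, well clear of the lazy susan, level and steady for one and a half seconds (horizontal distance between clip_blue and ramekin_blue below 0.034 m and z of clip_blue in the frame of ramekin_blue between 0 and 0.038 m and horizontal distance between clip_orange and ramekin_orange below 0.034 m and z of clip_orange in the frame of ramekin_orange between 0 and 0.038 m and z of each of ramekin_blue, ramekin_orange in the frame of carrier below 0.015 m and angle between each of ramekin_blue, ramekin_orange's own z axis and vertical below 0.2 rad and height (world z) of carrier between 0.09 and 0.25 m and angle between carrier's own z axis and vertical below 0.1 rad and linear speed of carrier below 0.03 m/s and angular speed of carrier below 0.15 rad/s and contact force between carrier and the fingers above 2 N and contact force between carrier and lazy_susan below 0.2 N and contact force between carrier and cruet below 0.2 N and contact force between carrier and grinder below 0.2 N), for 1.5 s.
At the end, for the whole second after the job is handed in: Each clip lies within the ramekin of its colour (34 mm of its axis, below the rim), the ramekins stand in the carrier, and the fingers hold it: underside 90 to 250 mm above the counter, tilt under 0.1 rad, slower than 30 mm/s, touching neither lazy susan, cruet nor grinder (all of step 2 and contact force between each of clip_blue, clip_orange and the fingers below 0.1 N); the arm keeps its last pose, push and grip.
It fails at once if the carrier is tipped by more than 0.3 rad (angle between carrier's own z axis and vertical above 0.3 rad).
It fails at once if the cruet or the grinder is tipped, or shifted more than 60 mm (angle between any of cruet, grinder's own z axis and vertical above 0.3 rad or distance of any of cruet, grinder from where it was at the start of the episode above 0.06 m).
It fails at once if the mug, jar or tin is shifted more than 40 mm (distance of any of mug, jam_jar, tea_tin from where it was at the start of the episode above 0.04 m).
It also fails if it takes over 61 s, if anything falls off the work surface, if the arm or the gripper's body presses on something with over 40 N, if the wrist force passes 120 N, or if a joint passes its speed limit or range.

## Working session

There is one attempt and no reset: what is moved stays moved. The work goes in short steps, Python scripts to look and compute and a tool call to move; the robot and the scene stay as the last step left them, time stands still between calls to the robot, and variables do not carry over. Pictures are saved under pics/ and viewed, at most 10 in all, crops included, and the job is handed in when it is done.

Besides the shell and the picture viewer there is one more tool, called after "Request:" as name(argument=value, ...) on one line, values as JSON. send_rows: Moves the arm, as the interface text tells. Its arguments: {"type":"object","properties":{"slide":{"type":"array","items":{"type":"array","items":{"type":"number"}}},"roll":{"type":"array","items":{"type":"number"}},"claw":{"type":"array","items":{"type":"number"}},"force":{"type":"number"}},"required":["slide","roll","claw"]}

```bash
mkdir -p pics; ls; python3 - <<'E'
from station import bot
import cv2,numpy as np
np.set_printoptions(precision=4,suppress=True)
o=bot.get_obs();print(o, bot.grip_depth)
a=bot.read_camera("scene");b=bot.read_camera("side")
for n,i in(("scene",a),("side",b)):
    cv2.imwrite(f"pics/{n}0.png",i[...,::-1]);print(bot.camera_model(n))
E
```

```text
pics
{'t': 0.0, 'q': array([ 1.1699,  0.4778,  0.0224,  1.5565, -0.0115,  1.1093, -0.0831]), 'joint_vel': array([-0.0002,  0.001 ,  0.0003, -0.0007,  0.0004, -0.    ,  0.0003]), 'joint_torque': array([ -0.0004, -59.6436,   1.6078, -28.1193,   0.0124,   0.0095,
         0.    ]), 'eef_pos': array([ 0.1946, -0.6457,  0.2303]), 'tool_rot': array([-0.0009,  0.9893,  0.1459, -0.0002]), 'contact_force': array([-0.1913, -0.1016,  0.1628]), 'torque': array([-0.0364, -0.0384,  0.0501]), 'grasp_force': 0.0, 'gripper_width': 0.9968834502641271} 0.0187
{'camera_matrix': array([[618.5773,   0.    , 314.0723],
       [  0.    , 618.5773, 242.9807],
       [  0.    ,   0.    ,   1.    ]]), 'D': array([-0.1762,  0.    ,  0.    ,  0.    ,  0.    ]), 'camera_from_world': array([[-0.6576,  0.7533,  0.0088,  0.3654],
       [ 0.5227,  0.4646, -0.7148, -0.2306],
       [-0.5426, -0.4654, -0.6993,  1.7013],
       [ 0.    ,  0.    ,  0.    ,  1.    ]])}
{'camera_matrix': array([[461.8983,   0.    , 327.3575],
       [  0.    , 461.8983, 237.2959],
       [  0.    ,   0.    ,   1.    ]]), 'D': array([-0.1173,  0.    ,  0.    ,  0.    ,  0.    ]), 'camera_from_world': array([[ 0.9544, -0.2983, -0.0138, -0.5645],
       [-0.1687, -0.5004, -0.8492,  0.1955],
       [ 0.2464,  0.8128, -0.5279,  0.8068],
       [ 0.    ,  0.    ,  0.    ,  1.    ]])}
```

View pics/scene0.png

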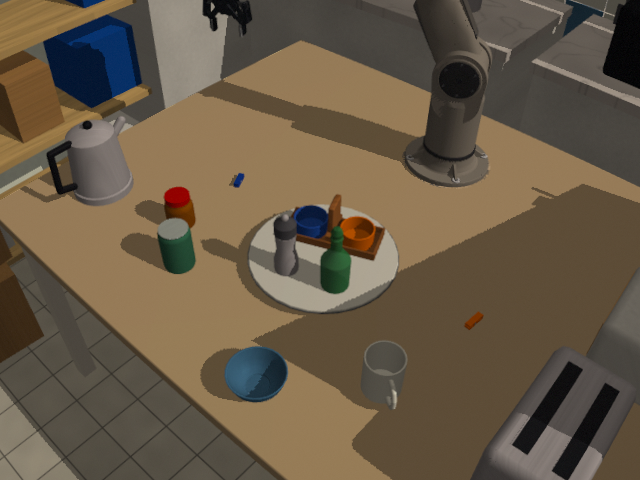

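View pics/side0.png

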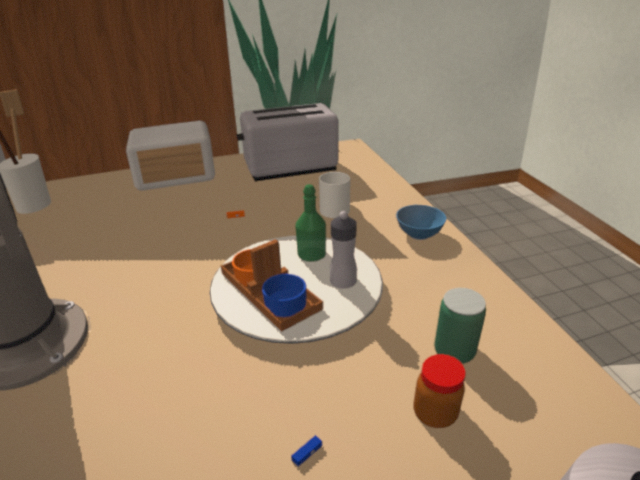

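The scene view shows the blue clip at (238,180), orange clip (474,320), blue ramekin (311,220), orange ramekin (357,235), handle (335,212), with cruet and grinder in front. In the side view the blue clip is at (307,450), the orange clip at (235,214) and the handle at (266,265).

```bash
cat > h.py <<'E'
import cv2,numpy as np
from station import bot
from scipy.spatial.transform import Rotation as R
np.set_printoptions(precision=4,suppress=True)
def snap(n):
    m=bot.camera_model(n); return bot.read_camera(n),m
def ray(m,p):
    p=np.asarray(p,float).reshape(-1,1,2)
    u=cv2.undistortPoints(p,m["camera_matrix"],np.array(m["D"]))[:,0]
    T=np.array(m["camera_from_world"]);Rm=T[:3,:3]
    d=np.c_[u,np.ones(len(u))]@Rm; c=-Rm.T@T[:3,3]
    return c,d/np.linalg.norm(d,axis=1)[:,None]
def plane(m,p,z):
    c,d=ray(m,p); return (c+d*((z-c[2])/d[:,2])[:,None])[:,:2]
def tri(vs):  # [(m,pixel)] -> point, residual
    A=np.zeros((3,3));b=np.zeros(3);L=[]
    for m,p in vs:
        c,d=ray(m,p);P=np.eye(3)-np.outer(d[0],d[0]);A+=P;b+=P@c;L.append((c,P))
    x=np.linalg.solve(A,b);return x,max(np.linalg.norm(P@(x-c)) for c,P in L)
def proj(m,X):
    T=np.array(m["camera_from_world"]);r=cv2.Rodrigues(T[:3,:3])[0]
    return cv2.projectPoints(np.atleast_2d(X).astype(float),r,T[:3,3],m["camera_matrix"],np.array(m["D"]))[0][:,0]
def blobs(img,col,amin=20):
    h=cv2.cvtColor(img,cv2.COLOR_RGB2HSV)
    lo,hi={"blue":((112,150,50),(125,255,255)),"orange":((5,220,140),(14,255,255))}[col]
    k=cv2.inRange(h,lo,hi)
    cs=cv2.findContours(k,cv2.RETR_EXTERNAL,cv2.CHAIN_APPROX_NONE)[0]
    out=[]
    for c in cs:
        a=cv2.contourArea(c)
        if a>=amin:
            M=cv2.moments(c); out.append((a,M["m10"]/a,M["m01"]/a,c))
    return sorted(out,key=lambda r:-r[0])
def long_axis(P): # min-area rect on world pts -> centre, size, yaw of long axis
    (c,s,a)=cv2.minAreaRect((P*1000).astype(np.float32))
    if s[0]<s[1]: a+=90; s=s[::-1]
    return np.array(c)/1000,np.array(s),(a+90)%180-90
E
python3 - <<'E'
from h import *
o={n:snap(n) for n in("scene","side")}
for n in o:
    im,m=o[n]
    for c in("blue","orange"):
        for a,x,y,k in blobs(im,c): 
            if n=="side" or y>0: print(n,c,a,round(x),round(y),cv2.boundingRect(k),plane(m,[(x,y)],.006)[0],*long_axis(plane(m,k[:,0],.006)))
    h=cv2.cvtColor(im,cv2.COLOR_RGB2HSV)
    for p in ([(335,212),(357,240),(320,238),(474,320)] if n=="scene" else [(266,265),(250,262),(296,315),(235,214)]): print(n,p,h[p[1],p[0]])
E
```

```text
scene orange 273.0 354 232 (341, 217, 34, 33) [ 0.4027 -0.0059] [0.3911 0.0019] [106.701  75.072] 84.04875183105469
scene (335, 212) [ 13 189 109]
scene (357, 240) [ 13 255 135]
scene (320, 238) [  9 143  64]
scene (474, 320) [ 13 255 119]
side blue 156.5 308 450 (293, 437, 28, 28) [ 0.4507 -0.3591] [ 0.4492 -0.3593] [47.511 16.231] 27.746469497680664
side blue 39.5 301 302 (292, 298, 13, 11) [ 0.523  -0.0457] [ 0.5227 -0.0457] [31.2836 21.8015] -78.21358871459961
side orange 22.0 235 214 (228, 212, 15, 5) [0.4478 0.3527] [0.4482 0.351 ] [38.3144 21.5292] -19.03563690185547
side (266, 265) [ 13 172  80]
side (250, 262) [ 12 217 129]
side (296, 315) [ 10 152  79]
side (235, 214) [ 10 213 135]
```

```bash
sed -i 's/((112,150,50),(125,255,255))/((108,190,30),(128,255,255))/; s/((5,220,140),(14,255,255))/((5,205,90),(16,255,255))/' h.py; python3 - <<'E'
from h import *
o={n:snap(n) for n in("scene","side")}
for n in o:
    im,m=o[n]
    for c in("blue","orange"):
        for a,x,y,k in blobs(im,c):
            print(n,c,a,round(x),round(y),cv2.boundingRect(k),plane(m,[(x,y)],.006)[0],*long_axis(plane(m,k[:,0],.006)), *long_axis(plane(m,k[:,0],.074)))
E
```

```text
scene blue 3864.0 84 63 (44, 15, 97, 92) [ 0.3491 -1.2606] [ 0.2916 -1.2719] [697.9908 338.201 ] 66.55696105957031 [ 0.358 -1.145] [651.2555 315.5562] 66.55696868896484
scene blue 785.0 311 221 (294, 206, 33, 32) [ 0.4429 -0.1082] [ 0.445  -0.1102] [111.9886  78.65  ] 40.319366455078125 [ 0.5012 -0.0611] [104.4902  73.3839] 40.319366455078125
scene blue 50.5 238 180 (234, 174, 9, 13) [ 0.4497 -0.3576] [ 0.4493 -0.3573] [51.8429 14.2298] 28.74956512451172 [ 0.5052 -0.2916] [48.3717 13.2771] 28.749553680419922
scene blue 42.0 78 2 (67, 0, 20, 7) [ 0.0569 -1.7799] [ 0.0535 -1.7849] [125.5908  37.9866] -87.44551348686218 [ 0.1359 -1.6236] [117.1817  35.4432] -87.44551134109497
scene orange 816.0 359 232 (340, 217, 36, 34) [0.3965 0.0034] [0.3959 0.0076] [117.6698  81.2631] 55.81888198852539 [0.4554 0.0489] [109.791  75.822] 55.81890106201172
scene orange 231.0 187 213 (175, 199, 20, 28) [ 0.6243 -0.3592] [ 0.6299 -0.3629] [102.8734  44.5793] 55.43514633178711 [ 0.6737 -0.2969] [95.9853 41.5943] 55.435115814208984
scene orange 112.0 473 320 (465, 312, 18, 17) [0.4472 0.3528] [0.4473 0.353
[... 402 characters left out ...]
 19.9107] 53.325313568115234
side blue 21.5 296 304 (288, 299, 16, 13) [ 0.513  -0.0498] [ 0.507  -0.0511] [32.4105 29.6088] -38.860389709472656 [ 0.4913 -0.1305] [28.5984 26.1263] -38.860374450683594
side orange 453.5 243 267 (232, 251, 21, 35) [0.4327 0.1042] [0.4305 0.1039] [126.9611  42.0754] 85.15253448486328 [0.4238 0.0063] [112.0284  37.1266] 85.15253448486328
side orange 235.0 430 396 (415, 374, 40, 38) [ 0.655  -0.3284] [ 0.6551 -0.3164] [64.3794 63.9625] 88.85108947753906 [ 0.6219 -0.3646] [56.8073 56.4395] 88.8510513305664
side orange 45.5 235 214 (227, 211, 17, 6) [0.4495 0.3529] [0.449  0.3524] [41.8198 24.1983] -7.0633544921875 [0.4401 0.2256] [36.9011 21.3522] -7.0633544921875
```

```bash
cat >> h.py <<'E'
def move(xyz,yaw):
    "slide (mm) and roll (deg) to bring TCP to xyz, tool x at world yaw (deg, mod 180), tool down"
    o=bot.get_obs();w,x,y,z=o["tool_rot"];r=R.from_quat([x,y,z,w])
    s=r.inv().apply(np.array(xyz)-o["eef_pos"])*1000
    tx=r.as_matrix()[:,0];cur=np.degrees(np.arctan2(tx[1],tx[0]))
    print("t",round(o["t"],2),"pos",o["eef_pos"],"yaw %.1f q7 %.2f"%(cur,o["q"][6]),"tilt",r.as_matrix()[2,2].round(4),"SLIDE",s.round(1),"ROLL %.1f"%-((yaw-cur+90)%180-90))
E
python3 -c "
from h import *
move([.4495,-.3585,.2],28)"
```

```text
t 0.3 pos [ 0.1948 -0.6461  0.231 ] yaw 16.8 q7 -0.08 tilt -1.0 SLIDE [ 326.9 -201.8   31.1] ROLL -11.2
```

Request:
send_rows(slide=[[40,-24,-1],[80,-49,-3],[119,-74,-6],[159,-98,-10],[199,-123,-10],[238,-147,-10],[270,-167,-10],[290,-180,-10]], roll=[-2,-4,-6,-8,-10,-11,-11,-11], claw=[1,1,1,1,1,1,1,1])

```text
t: 0.97
eef_pos: [0.4162, -0.3949, 0.2416]
tool_rot: [0.0, 0.971, 0.24, 0.0]
contact_force: [0.7, -0.3, -0.7]
gripper_width: 0.996
grasp_force: 0.0
```

```bash
python3 -c "
from h import *
move([.4495,-.3585,.2],28)
im,m=snap('wrist');cv2.imwrite('pics/w1.png',im[...,::-1])
T=np.array(m['camera_from_world']);print(-T[:3,:3].T@T[:3,3],T[:3,:3],m['camera_matrix'])
for a,x,y,k in blobs(im,'blue',200): print(a,x,y,cv2.boundingRect(k),*long_axis(plane(m,k[:,0],.012)))
"
```

```text
t 0.97 pos [ 0.4162 -0.3949  0.2416] yaw 27.8 q7 -0.48 tilt -1.0 SLIDE [ 46.5 -16.7  41.6] ROLL -0.2
[ 0.4904 -0.356   0.384 ] [[ 0.4662 -0.8847  0.0008]
 [-0.8356 -0.44    0.3288]
 [-0.2905 -0.154  -0.9444]] [[413.3918   0.     321.2339]
 [  0.     413.3918 244.0377]
 [  0.       0.       1.    ]]
653.0 302.1766207248596 146.91015824400205 (295, 122, 15, 52) [ 0.4476 -0.3597] [44.3184 12.331 ] 27.26198959350586
```

Request:
send_rows(slide=[[15,-6,30],[31,-12,65],[46,-17,100],[46,-17,125],[46,-17,140],[46,-17,140],[46,-17,140],[46,-17,140]], roll=[0,0,0,0,0,0,0,0], claw=[1,1,1,1,1,1,0.7,0.5])

```text
t: 1.68
eef_pos: [0.4485, -0.3609, 0.1025]
tool_rot: [0.001, 0.971, 0.24, 0.001]
contact_force: [0.4, 0.6, 0.4]
gripper_width: 0.749
grasp_force: 0.0
```

```bash
python3 -c "
from h import *
im,m=snap('wrist');cv2.imwrite('pics/w2.png',im[...,::-1])
sc,ms=snap('scene');sd,md=snap('side')
for a,x,y,k in blobs(im,'blue',200):
    print(a,x,y,cv2.boundingRect(k),*long_axis(plane(m,k[:,0],.012)))
    b=[v for v in blobs(sd,'blue') if 425<v[2]<475]; s=[v for v in blobs(sc,'blue') if 165<v[2]<195]
    for v in b: print('side',v[:3],tri([(m,(x,y)),(md,v[1:3])]))
    for v in s: print('scene',v[:3],tri([(m,(x,y)),(ms,v[1:3])]))
move([.4485,-.359,.004],27.5)
"
```

```text
1492.0 317.8986818588025 244.64946380697052 (307, 208, 22, 75) [ 0.449  -0.3587] [46.929  12.4218] 28.067241668701172
side (245.0, 306.07619047619045, 450.21904761904756) (array([ 0.4483, -0.3594,  0.0063]), np.float64(0.00016370354979580314))
scene (48.5, 238.1821305841924, 179.6529209621993) (array([ 0.4476, -0.3597,  0.0044]), np.float64(8.571320068780731e-05))
t 1.83 pos [ 0.4486 -0.3609  0.1028] yaw 27.7 q7 -0.60 tilt -1.0 SLIDE [ 0.7 -2.  98.8] ROLL 0.2
```

View pics/w2.png

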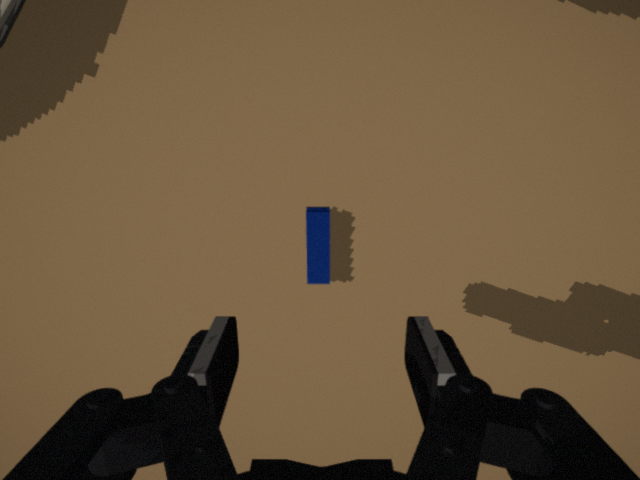

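The blue clip lies at (318,245), centred between the fingers and triangulated 6 mm up (on the counter). I'm going down and gripping.

Request:
send_rows(slide=[[0,-2,35],[0,-2,68],[0,-2,88],[0,-2,98],[0,-2,98],[0,-2,98],[0,-2,98],[0,-2,98]], roll=[0,0,0,0,0,0,0,0], claw=[0.5,0.5,0.5,0.5,0.5,0.1,0,0], force=30)

```text
t: 2.5
eef_pos: [0.4483, -0.3592, 0.0052]
tool_rot: [0.001, 0.971, 0.24, 0.001]
contact_force: [0.0, 0.3, 0.8]
gripper_width: 0.151
grasp_force: 31.7
```

Request:
send_rows(slide=[[0,0,0],[0,0,0],[0,0,0],[0,0,-20],[0,0,-60],[0,0,-100],[0,0,-140],[0,0,-170]], roll=[0,0,0,0,0,0,0,0], claw=[0,0,0,0,0,0,0,0])

```text
t: 3.17
eef_pos: [0.4478, -0.3588, 0.1775]
tool_rot: [0.002, 0.971, 0.24, 0.001]
contact_force: [1.5, -0.1, -0.2]
gripper_width: 0.148
grasp_force: 31.6
```

```bash
python3 -c "
from h import *
im,m=snap('wrist')
print(bot.get_obs()['gripper_width'],bot.get_obs()['grasp_force'])
for a,x,y,k in blobs(im,'blue',200): print(a,x,y,cv2.boundingRect(k))
move([.45,-.13,.23],22.5)
"
```

```text
0.14837429567860574 31.609020978212357
3861.0 321.1522489855823 327.24384874384873 (302, 270, 39, 116)
t 3.22 pos [ 0.4504 -0.3606  0.183 ] yaw 27.8 q7 -0.59 tilt -0.9999 SLIDE [ 107.3 -203.8  -48.7] ROLL 5.3
```

Request:
send_rows(slide=[[12,-36,-20],[24,-74,-40],[38,-112,-50],[52,-148,-50],[68,-185,-50],[82,-205,-50],[90,-205,-50],[90,-205,-50]], roll=[1,2,3,4,5,5,5,5], claw=[0,0,0,0,0,0,0,0])

```text
t: 3.88
eef_pos: [0.4324, -0.1332, 0.2241]
tool_rot: [0.0, 0.98, 0.2, 0.001]
contact_force: [0.9, -0.4, -0.2]
gripper_width: 0.155
grasp_force: 31.6
```

```bash
python3 -c "
from h import *
im,m=snap('wrist');cv2.imwrite('pics/w3.png',im[...,::-1])
for c in('blue','orange'):
  for a,x,y,k in blobs(im,c,200): print(c,a,x,y,cv2.boundingRect(k),*long_axis(plane(m,k[:,0],.074)))
ms,md=bot.camera_model('scene'),bot.camera_model('side')
print('grinder top',tri([(ms,(286,214)),(md,(344,213))]),'cruet top',tri([(ms,(337,229)),(md,(309,188))]))
move([.5,-.062,.23],22.5)
"
```

```text
blue 9966.5 271.14585528186086 116.2039164534524 (214, 58, 114, 117) [ 0.4861 -0.0734] [77.1363 76.0593] -66.72170066833496
blue 3846.5 321.2623597209584 327.52372286494216 (302, 270, 39, 116) [ 0.348  -0.1696] [106.3265  30.6429] 22.965845108032227
orange 9165.0 101.7530823786143 113.14382615020912 (52, 53, 97, 122) [0.4423 0.0365] [80.0183 64.1107] 21.12175941467285
grinder top (array([ 0.6111, -0.0342,  0.1822]), np.float64(0.0038941201420394666)) cruet top (array([0.5781, 0.0756, 0.1866]), np.float64(0.0017875139931407484))
t 3.93 pos [ 0.4317 -0.1349  0.2238] yaw 22.9 q7 -1.05 tilt -1.0 SLIDE [ 91.2 -40.6  -6.2] ROLL 0.4
```

View pics/w3.png

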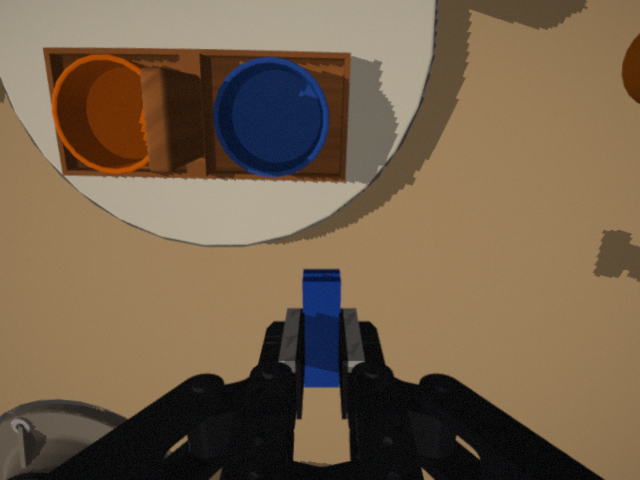

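The view shows the blue ramekin centred at (271,116), the orange one at (101,113) partly behind the handle (160,118), and the blue clip held firmly in the jaws. I'll take a second view lower above the blue ramekin for height.

Request:
send_rows(slide=[[25,-10,0],[50,-20,0],[73,-33,20],[73,-33,50],[73,-33,75],[73,-33,75],[73,-33,75],[73,-33,75]], roll=[0,0,0,0,0,0,0,0], claw=[0,0,0,0,0,0,0,0])

```text
t: 4.6
eef_pos: [0.4863, -0.0776, 0.1493]
tool_rot: [0.0, 0.981, 0.196, 0.0]
contact_force: [0.8, 0.3, 0.9]
gripper_width: 0.146
grasp_force: 31.6
```

```bash
python3 -c "
from h import *
im,m=snap('wrist');cv2.imwrite('pics/w4.png',im[...,::-1])
for c in('blue','orange'):
  for a,x,y,k in blobs(im,c,200): print(c,a,x,y,cv2.boundingRect(k),*long_axis(plane(m,k[:,0],.074)),cv2.fitEllipse(k))
move([.486,-.073,.09],22.5)
"
```

```text
blue 16362.0 315.1808356761602 262.2704233386301 (245, 179, 138, 207) [ 0.4702 -0.0894] [129.6402  77.3866] 44.30860900878906 ((315.1216125488281, 265.3531188964844), (123.74767303466797, 198.7128448486328), 175.54153442382812)
orange 12663.0 111.26882781857906 245.5162020584906 (49, 174, 130, 139) [0.4487 0.0345] [85.733  70.5789] 7.307901859283447 ((111.92411804199219, 244.67245483398438), (121.06935119628906, 138.81890869140625), 158.6966094970703)
t 4.65 pos [ 0.4867 -0.0774  0.1498] yaw 22.7 q7 -1.27 tilt -1.0 SLIDE [ 1.  -4.4 59.8] ROLL 0.2
```

View pics/w4.png

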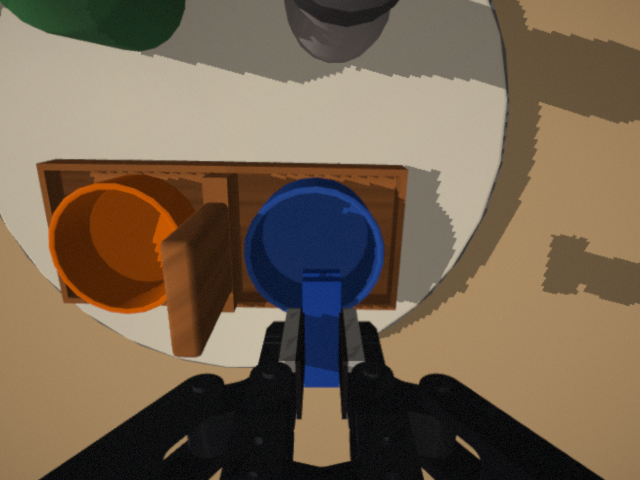

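The blue clip is above the blue ramekin, whose rim spans columns 245–383, so it needs to go about 4 mm left. Cruet and grinder are well clear at the top. Lowering and releasing.

Request:
send_rows(slide=[[1,-4,25],[1,-4,55],[1,-4,75],[1,-4,87],[1,-4,87],[1,-4,87],[1,-4,87],[1,-4,87]], roll=[0,0,0,0,0,0,0,0], claw=[0,0,0,0,0,0.35,0.35,0.35])

```text
t: 5.32
eef_pos: [0.4858, -0.0722, 0.0626]
tool_rot: [0.0, 0.98, 0.197, 0.001]
contact_force: [0.3, -0.1, -0.0]
gripper_width: 0.346
grasp_force: 0.2
```

Request:
send_rows(slide=[[0,0,0],[0,0,-20],[0,0,-55],[0,0,-95],[0,0,-135],[0,0,-165],[0,0,-175],[0,0,-175]], roll=[0,0,0,0,0,0,0,0], claw=[0.35,0.35,0.35,0.35,0.5,0.5,0.5,0.5])

```text
t: 5.98
eef_pos: [0.4871, -0.0723, 0.2399]
tool_rot: [0.001, 0.98, 0.197, 0.003]
contact_force: [0.1, -0.0, -0.3]
gripper_width: 0.504
grasp_force: 0.0
```

```bash
python3 -c "
from h import *
im,m=snap('wrist');cv2.imwrite('pics/w5.png',im[...,::-1])
for c in('blue','orange'):
  for a,x,y,k in blobs(im,c,200): print(c,a,x,y,cv2.boundingRect(k),*long_axis(plane(m,k[:,0],.074)),cv2.fitEllipse(k))
move([.447,.353,.2],-6)
"
```

```text
blue 7376.5 315.2424591608486 226.79622223728506 (266, 177, 99, 99) [ 0.4761 -0.0733] [78.0293 77.718 ] -22.719444274902344 ((315.2351379394531, 226.80081176757812), (96.61602020263672, 97.417236328125), 160.35035705566406)
orange 8027.5 158.2288591300737 193.43471400394475 (107, 142, 104, 103) [0.4557 0.0486] [79.4694 76.8609] 5.2203192710876465 ((158.2222137451172, 193.35443115234375), (95.60680389404297, 107.1172866821289), 133.9280548095703)
t 6.03 pos [ 0.4857 -0.0723  0.2376] yaw 22.8 q7 -1.23 tilt -1.0 SLIDE [ 128.8 -407.3   37.1] ROLL 28.8
```

View pics/w5.png

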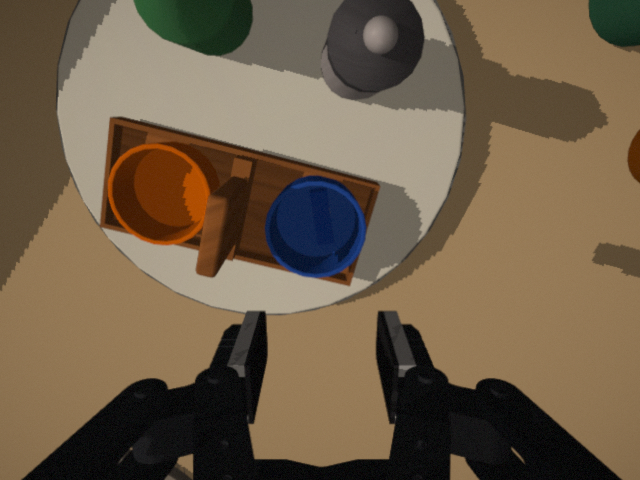

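The blue clip lies inside the blue ramekin (322,215). The lazy susan has turned about 13°, which does no harm. Next is the orange clip.

Request:
send_rows(slide=[[10,-36,0],[22,-74,0],[34,-112,0],[46,-150,0],[60,-188,0],[70,-226,0],[82,-264,0],[94,-302,0]], roll=[4,8,12,16,20,24,28,29], claw=[0.5,0.5,0.5,0.5,0.5,0.5,0.5,0.5])

```text
t: 6.7
eef_pos: [0.4532, 0.2438, 0.2342]
tool_rot: [0.001, 0.998, -0.056, -0.001]
contact_force: [1.0, -0.3, -0.2]
gripper_width: 0.502
grasp_force: 0.0
```

```bash
python3 -c "
from h import *
move([.4475,.353,.1],-6)
"
```

```text
t 6.7 pos [0.4532 0.2438 0.2342] yaw -6.4 q7 -2.43 tilt -1.0 SLIDE [ -17.5 -108.2  134. ] ROLL -0.4
```

Request:
send_rows(slide=[[-6,-35,10],[-12,-72,20],[-17,-108,35],[-17,-108,72],[-17,-108,108],[-17,-108,132],[-17,-108,132],[-17,-108,132]], roll=[0,0,0,0,0,0,0,0], claw=[0.5,0.5,0.5,0.5,0.5,0.5,0.5,0.5])

```text
t: 7.37
eef_pos: [0.4479, 0.3507, 0.1019]
tool_rot: [0.002, 0.999, -0.054, -0.002]
contact_force: [-0.2, 0.3, 0.9]
gripper_width: 0.498
grasp_force: 0.0
```

```bash
python3 -c "
from h import *
im,m=snap('wrist');cv2.imwrite('pics/w6.png',im[...,::-1])
sc,ms=snap('scene');sd,md=snap('side')
for a,x,y,k in blobs(im,'orange',200):
    c,s,yw=long_axis(plane(m,k[:,0],.012));print(a,x,y,cv2.boundingRect(k),c,s,yw)
    for v in blobs(sd,'orange'): print('side',v[:3],tri([(m,(x,y)),(md,v[1:3])]))
    for v in blobs(sc,'orange'): print('scene',v[:3],tri([(m,(x,y)),(ms,v[1:3])]))
    move([*c,.004],yw)
"
```

```text
1607.5 317.72877138413685 246.09507516848106 (307, 209, 23, 76) [0.4485 0.3513] [47.7007 13.1458] -6.826934814453125
side (422.0, 431.7796208530806, 398.89178515007893) (array([ 0.597 ,  0.1032, -0.1881]), np.float64(0.32670159090406975))
side (232.5, 242.647311827957, 261.5548387096774) (array([ 0.4267,  0.3492, -0.1303]), np.float64(0.027350827487699115))
side (44.5, 235.26966292134833, 213.63295880149812) (array([0.4487, 0.3514, 0.007 ]), np.float64(0.0009041653823306745))
scene (722.5, 361.68258362168393, 235.4549019607843) (array([0.6567, 0.2841, 0.3956]), np.float64(0.08305965107676323))
scene (266.5, 186.23577235772356, 212.60100062539087) (array([0.8627, 0.2748, 0.6727]), np.float64(0.1738587275061996))
scene (122.5, 473.31700680272104, 320.14013605442176) (array([0.4462, 0.3522, 0.0036]), np.float64(0.0005534720992918897))
t 7.52 pos [0.4503 0.3526 0.1057] yaw -6.2 q7 -2.72 tilt -1.0 SLIDE [ -1.8   1.7 101.7] ROLL 0.6
```

Request:
send_rows(slide=[[0,-1,35],[0,-1,68],[0,-1,88],[0,-1,98],[0,-1,98],[0,-1,98],[0,-1,98],[0,-1,98]], roll=[0.5,0.5,0.5,0.5,0.5,0.5,0.5,0.5], claw=[0.5,0.5,0.5,0.5,0.5,0.1,0,0], force=30)

```text
t: 8.18
eef_pos: [0.4509, 0.354, 0.0084]
tool_rot: [-0.001, 0.998, -0.059, 0.001]
contact_force: [-0.1, 0.1, 3.2]
gripper_width: 0.151
grasp_force: 31.1
```

Request:
send_rows(slide=[[0,0,0],[0,0,0],[0,0,0],[0,0,-25],[0,0,-65],[0,0,-105],[0,0,-145],[0,0,-180]], roll=[0,0,0,0,0,0,0,0], claw=[0,0,0,0,0,0,0,0])

```text
t: 8.85
eef_pos: [0.4499, 0.3533, 0.19]
tool_rot: [-0.001, 0.998, -0.059, 0.001]
contact_force: [0.9, 0.7, -0.1]
gripper_width: 0.143
grasp_force: 30.5
```

```bash
python3 -c "
from h import *
im,m=snap('wrist')
for a,x,y,k in blobs(im,'orange',200): print(a,x,y,cv2.boundingRect(k))
move([.445,.09,.24],9.5)
"
```

```text
3811.0 321.2081693343829 330.34269220676987 (303, 274, 38, 115)
t 8.9 pos [0.4526 0.3562 0.1968] yaw -6.7 q7 -2.67 tilt -0.9999 SLIDE [ 24.  264.8 -45.4] ROLL -16.2
```

Request:
send_rows(slide=[[0,30,-25],[2,68,-45],[5,108,-45],[7,148,-45],[10,188,-45],[12,225,-45],[12,250,-45],[12,250,-45]], roll=[-2,-4,-6,-9,-12,-16,-16,-16], claw=[0,0,0,0,0,0,0,0])

```text
t: 9.57
eef_pos: [0.4317, 0.0971, 0.2314]
tool_rot: [0.002, 0.997, 0.077, -0.0]
contact_force: [-0.1, -0.6, 0.0]
gripper_width: 0.148
grasp_force: 30.5
```

```bash
python3 -c "
from h import *
im,m=snap('wrist');cv2.imwrite('pics/w7.png',im[...,::-1])
import pickle;pickle.dump(m,open('w7.pkl','wb'))
for c in('blue','orange'):
  for a,x,y,k in blobs(im,c,200): print(c,a,x,y,cv2.boundingRect(k),*long_axis(plane(m,k[:,0],.074)),cv2.fitEllipse(k))
move([.445,.045,.15],9.5)
"
```

```text
blue 7979.0 551.678322262606 191.40449931069057 (493, 143, 111, 103) [ 0.4788 -0.0714] [84.7056 75.1031] 30.35040283203125 ((550.005126953125, 191.1043243408203), (102.53529357910156, 106.4735336303711), 144.55789184570312)
orange 8933.0 389.0529497369305 195.29389156311802 (336, 143, 108, 106) [0.4551 0.0482] [80.0419 78.5992] -83.78773546218872 ((389.0502624511719, 195.28021240234375), (105.13418579101562, 108.27821350097656), 87.21343994140625)
orange 3382.5 321.28440502586847 335.96688839615666 (303, 285, 37, 104) [0.3285 0.0795] [99.5133 30.6483] 8.749963760375977 ((321.28363037109375, 334.6506042480469), (37.04951477050781, 139.94886779785156), 179.73757934570312)
t 9.62 pos [0.4322 0.1003 0.2318] yaw 9.0 q7 -1.85 tilt -1.0 SLIDE [ 4.  56.5 81.8] ROLL -0.5
```

View pics/w7.png

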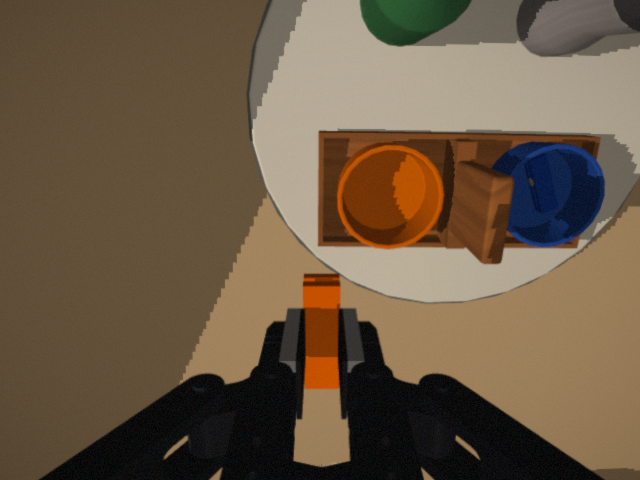

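The orange ramekin is at (389,195) with the clip held at (321,336), and the blue clip is visible inside the blue ramekin. Moving above the orange ramekin and rechecking its rim height.

Request:
send_rows(slide=[[4,15,0],[10,40,5],[14,56,25],[14,56,55],[14,56,80],[14,56,80],[14,56,80],[14,56,80]], roll=[0,0,0,0,0,0,0,0], claw=[0,0,0,0,0,0,0,0])

```text
t: 10.28
eef_pos: [0.4561, 0.0515, 0.1527]
tool_rot: [-0.0, 0.997, 0.082, 0.001]
contact_force: [0.4, 0.5, 0.6]
gripper_width: 0.15
grasp_force: 30.5
```

```bash
python3 -c "
from h import *
import pickle
m0=pickle.load(open('w7.pkl','rb'));im0=cv2.imread('pics/w7.png')[...,::-1].copy()
im,m=snap('wrist');cv2.imwrite('pics/w8.png',im[...,::-1])
h=blobs(im,'orange',200);print([(a,x,y,cv2.boundingRect(k)) for a,x,y,k in h])
k0=blobs(im0,'orange',200)[0][3][:,0]
k=h[0][3][:,0]
f=lambda k,ax,s:k[(s*k[:,ax]).argmax()]
ext=lambda k,ax,s:(lambda v:k[k[:,ax]==v].mean(0))(f(k,ax,s)[ax])
L=[]
for ax,s in((0,-1),(0,1),(1,-1)):
    X=tri([(m0,ext(k0,ax,s)),(m,ext(k,ax,s))]);L.append(X[0]);print(ext(k,ax,s),X)
move([.455,.047,.062],9.5)
"
```

```text
[(14661.0, 329.0918081986222, 266.13522269967945, (257, 183, 140, 206))]
[257.     255.4286] (array([0.4509, 0.0876, 0.074 ]), np.float64(0.0004918570727617973))
[396.  253.5] (array([0.4635, 0.0083, 0.0704]), np.float64(0.00021024022856981368))
[315. 183.] (array([0.4899, 0.0605, 0.0359]), np.float64(1.3453854168283259e-05))
t 10.33 pos [0.4565 0.0514 0.153 ] yaw 9.3 q7 -1.80 tilt -1.0 SLIDE [-2.4  4.1 91. ] ROLL -0.2
```

Rim triangulates to z≈0.072, centre (0.457,0.048). Lowering and releasing.

Request:
send_rows(slide=[[0,3,25],[0,3,55],[0,3,78],[0,3,90],[0,3,90],[0,3,90],[0,3,90],[0,3,90]], roll=[0,0,0,0,0,0,0,0], claw=[0,0,0,0,0,0.28,0.28,0.28])

```text
t: 11.0
eef_pos: [0.4567, 0.0472, 0.0627]
tool_rot: [0.0, 0.997, 0.081, 0.001]
contact_force: [-0.4, 0.1, -0.5]
gripper_width: 0.283
grasp_force: 0.2
```

Request:
send_rows(slide=[[0,0,0],[0,0,-20],[0,0,-55],[0,0,-95],[0,0,-135],[-20,20,-145],[-40,40,-145],[-40,40,-145]], roll=[0,0,0,0,0,0,0,0], claw=[0.28,0.28,0.28,0.28,0.5,0.6,0.7,0.7])

```text
t: 11.67
eef_pos: [0.4206, -0.0027, 0.2076]
tool_rot: [0.001, 0.997, 0.078, 0.0]
contact_force: [-0.6, -0.6, -0.7]
gripper_width: 0.696
grasp_force: 0.0
```

```bash
python3 -c "
from h import *
import pickle
im,m=snap('wrist');cv2.imwrite('pics/w9.png',im[...,::-1]);pickle.dump(m,open('w9.pkl','wb'))
for c in('blue','orange'):
  for a,x,y,k in blobs(im,c,200): print(c,a,x,y,cv2.boundingRect(k),*long_axis(plane(m,k[:,0],.074)))
move([.467,-.013,.2],9.5)
"
```

```text
blue 11273.0 454.7518111120967 137.96589195422692 (392, 79, 124, 120) [ 0.4925 -0.0812] [80.1866 77.017 ] -62.72805595397949
orange 10572.5 262.57373689603526 183.56430992354376 (204, 126, 118, 117) [0.4436 0.0397] [79.2339 78.316 ] 15.605255126953125
t 11.72 pos [ 0.4217 -0.0009  0.2073] yaw 9.0 q7 -1.62 tilt -1.0 SLIDE [42.9 19.   7.4] ROLL -0.5
```

View pics/w9.png

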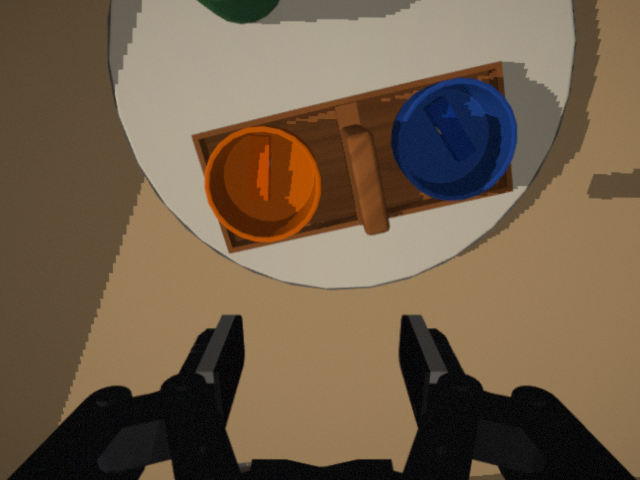

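Both clips lie in their ramekins (orange at (265,170), blue at (450,128)). The carrier has turned back to a yaw of about 22°, with the handle top around (370,190). I'll measure the tray and handle from here and from a place above the handle.

```bash
python3 -c "
from h import *
im,m=snap('wrist')
for c in('blue','orange'):
  for a,x,y,k in blobs(im,c,200): print(c,x,y)
P=plane(m,[(352,128),(366,185),(376,230)],.135);print(P)
hp=P[1]
move([*hp,.21],22)
for p in [(366,185),(360,150),(372,215),(335,150),(355,180),(400,145)]: print(p,cv2.cvtColor(im,cv2.COLOR_RGB2HSV)[p[1],p[0]])
"
```

```text
blue 457.38712158185064 140.47598976588725
orange 265.3084709306004 185.7344689061808
[[ 0.4944 -0.0058]
 [ 0.4671 -0.0183]
 [ 0.4437 -0.0284]]
t 11.77 pos [0.4225 0.0005 0.2071] yaw 9.1 q7 -1.62 tilt -1.0 SLIDE [41.  25.6 -2.8] ROLL -12.9
(366, 185) [ 12 188 118]
(360, 150) [ 12 184 118]
(372, 215) [ 13 186 125]
(335, 150) [ 12 187  83]
(355, 180) [ 12 187 105]
(400, 145) [112 164  59]
```

Request:
send_rows(slide=[[10,6,0],[21,13,0],[32,20,0],[42,25,0],[42,25,0],[42,25,0],[42,25,0],[42,25,0]], roll=[-4,-8,-12,-14,-14,-14,-14,-14], claw=[0.7,0.7,0.7,0.7,0.7,0.7,0.7,0.7])

```text
t: 12.43
eef_pos: [0.4675, -0.016, 0.2062]
tool_rot: [-0.0, 0.979, 0.202, -0.0]
contact_force: [-0.1, 1.0, 0.6]
gripper_width: 0.697
grasp_force: 0.0
```

```bash
python3 -c "
from h import *
import pickle
im,m=snap('wrist');cv2.imwrite('pics/w10.png',im[...,::-1]);pickle.dump(m,open('w10.pkl','wb'))
for c in('blue','orange'):
  for a,x,y,k in blobs(im,c,200): print(c,a,x,y,cv2.boundingRect(k),*long_axis(plane(m,k[:,0],.074)))
print('handle px guess',proj(m,[(.469,-.017,.135),(.4944,-.0058,.135),(.4437,-.0284,.135)]))
move([.468,-.0175,.2],23)
"
```

```text
blue 9586.5 420.65872146595035 226.1501243067508 (365, 172, 113, 110) [ 0.4945 -0.0806] [79.2837 79.0736] 23.489757537841797
orange 9566.0 233.26738797128718 224.73987734336885 (178, 167, 113, 112) [0.444  0.0396] [79.6536 78.3822] 6.199867248535156
handle px guess [[323.2904 258.4658]
 [322.9278 209.7602]
 [324.0104 303.3696]]
t 12.48 pos [ 0.4675 -0.0161  0.2062] yaw 23.3 q7 -1.36 tilt -1.0 SLIDE [-0.1  1.4  6.2] ROLL 0.3
```

View pics/w10.png

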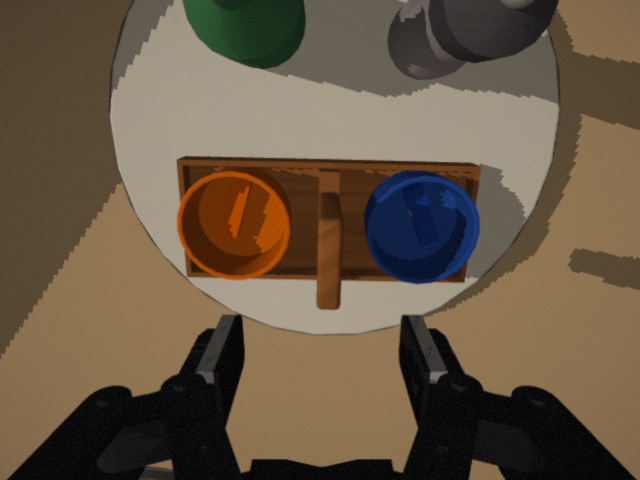

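The handle is seen end-on, top from about (330,195) to (328,308), roughly 7 px right of the finger centre line, and both clips lie inside. I'll triangulate its near top end as a height check.

```bash
python3 -c "
from h import *
import pickle
a,b=[pickle.load(open(f,'rb')) for f in('w9.pkl','w10.pkl')]
print(tri([(a,(376,232)),(b,(328,307))]))
im=cv2.imread('pics/w10.png');print([list(im[r,310:350:2,2]) for r in(240,270,290)])
e=plane(b,[(328.5,307)],.135)[0];d=np.array([np.cos(np.radians(22)),np.sin(np.radians(22))])
c=e+.028*d;print(e,c);move([*c,.086],22)
"
```

```text
(array([ 0.4397, -0.0322,  0.1294]), np.float64(0.0005260982541026177))
[[np.uint8(69), np.uint8(69), np.uint8(70), np.uint8(72), np.uint8(109), np.uint8(122), np.uint8(119), np.uint8(119), np.uint8(119), np.uint8(122), np.uint8(120), np.uint8(115), np.uint8(120), np.uint8(116), np.uint8(107), np.uint8(77), np.uint8(58), np.uint8(70), np.uint8(71), np.uint8(70)], [np.uint8(47), np.uint8(51), np.uint8(53), np.uint8(71), np.uint8(116), np.uint8(119), np.uint8(110), np.uint8(110), np.uint8(112), np.uint8(112), np.uint8(112), np.uint8(113), np.uint8(114), np.uint8(110), np.uint8(83), np.uint8(61), np.uint8(44), np.uint8(44), np.uint8(45), np.uint8(45)], [np.uint8(171), np.uint8(172), np.uint8(173), np.uint8(157), np.uint8(134), np.uint8(129), np.uint8(123), np.uint8(117), np.uint8(111), np.uint8(110), np.uint8(104), np.uint8(102), np.uint8(100), np.uint8(94), np.uint8(68), np.uint8(92), np.uint8(168), np.uint8(169), np.uint8(171), np.uint8(171)]]
[ 0.4426 -0.0317] [ 0.4685 -0.0212]
t 12.48 pos [ 0.4675 -0.0161  0.2062] yaw 23.3 q7 -1.36 tilt -1.0 SLIDE [ -1.    5.1 120.2] ROLL 1.3
```

Request:
send_rows(slide=[[-1,4,25],[-1,4,55],[-1,4,85],[-1,4,105],[-1,4,118],[-1,4,118],[-1,4,118],[-1,4,118]], roll=[1.5,1.5,1.5,1.5,1.5,1.5,1.5,1.5], claw=[0.7,0.7,0.7,0.7,0.7,0.5,0.4,0.3], force=90)

```text
t: 13.15
eef_pos: [0.4694, -0.0205, 0.0893]
tool_rot: [0.0, 0.982, 0.189, 0.001]
contact_force: [-1.0, -0.1, 0.8]
gripper_width: 0.308
grasp_force: 0.0
```

Request:
send_rows(slide=[[0,0,0],[0,0,0],[0,0,0],[0,0,0],[0,0,0],[0,0,0],[0,0,0],[0,0,0]], roll=[0,0,0,0,0,0,0,0], claw=[0.25,0.2,0.15,0.1,0,0,0,0])

```text
t: 13.82
eef_pos: [0.4694, -0.0204, 0.0895]
tool_rot: [0.0, 0.982, 0.189, 0.001]
contact_force: [-2.7, 0.7, 7.3]
gripper_width: 0.151
grasp_force: 87.5
```

```bash
python3 -c "
from h import *
im,m=snap('wrist')
for c in('blue','orange'):
  for a,x,y,k in blobs(im,c,200): print(c,a,x,y,cv2.boundingRect(k),*long_axis(plane(m,k[:,0],.074)))
move([.4685,-.02,.186],22);print(bot.get_obs()['torque'])
"
```

```text
blue 24681.0 469.91416474210934 293.68774901071 (379, 209, 186, 176) [ 0.4971 -0.0799] [86.4586 77.7146] 33.17238235473633
orange 24259.5 170.5182918032111 297.33090129639936 (79, 209, 183, 177) [0.4465 0.0407] [80.1723 78.8024] 36.31739807128906
t 13.87 pos [ 0.4694 -0.0204  0.0895] yaw 21.8 q7 -1.49 tilt -1.0 SLIDE [ -0.5  -0.6 -96.5] ROLL -0.2
[0.2107 0.3963 0.0743]
```

Gripped at 87 N. Lifting gently.

Request:
send_rows(slide=[[0,0,-1],[0,0,-3],[0,0,-7],[0,0,-12],[0,0,-18],[0,0,-25],[0,0,-32],[0,0,-39]], roll=[0,0,0,0,0,0,0,0], claw=[0,0,0,0,0,0,0,0])

```text
t: 14.53
eef_pos: [0.4688, -0.0207, 0.1282]
tool_rot: [0.0, 0.982, 0.189, 0.0]
contact_force: [-0.6, -0.4, -6.1]
gripper_width: 0.151
grasp_force: 87.6
```

Request:
send_rows(slide=[[0,0,-8],[0,0,-17],[0,0,-27],[0,0,-37],[0,0,-46],[0,0,-54],[0,0,-59],[0,0,-61]], roll=[0,0,0,0,0,0,0,0], claw=[0,0,0,0,0,0,0,0])

```text
t: 15.2
eef_pos: [0.4692, -0.0207, 0.1893]
tool_rot: [0.0, 0.982, 0.189, 0.001]
contact_force: [0.7, -0.2, -6.7]
gripper_width: 0.148
grasp_force: 87.8
```

Request:
send_rows(slide=[[0,0,0],[0,0,0],[0,0,0],[0,0,0],[0,0,0],[0,0,0],[0,0,0],[0,0,0]], roll=[0,0,0,0,0,0,0,0], claw=[0,0,0,0,0,0,0,0])

```text
t: 15.87
eef_pos: [0.4687, -0.0207, 0.1882]
tool_rot: [-0.0, 0.982, 0.189, -0.0]
contact_force: [0.2, -0.0, -6.1]
gripper_width: 0.151
grasp_force: 87.8
```

```bash
python3 -c "
from h import *
im,m=snap('wrist');sd,_=snap('side');sc,_=snap('scene')
cv2.imwrite('pics/w11.png',np.vstack([np.hstack([im[150:450,:],]),np.hstack([sd[160:400,150:470],sc[120:360,220:540]])])[...,::-1])
for c in('blue','orange'):
  for a,x,y,k in blobs(im,c,200): print(c,a,x,y,cv2.boundingRect(k))
print(bot.get_obs())
"
```

```text
blue 24549.0 470.11142341168 293.7469007563105 (379, 209, 186, 176)
orange 24505.5 171.02252555548753 296.57674127576803 (79, 208, 183, 178)
{'t': 16.0167, 'q': array([ 0.2865,  0.2206, -0.4237,  2.0538,  0.1161,  0.8894, -1.3922]), 'joint_vel': array([ 0.0008, -0.0013, -0.0003, -0.0011,  0.0005,  0.0007, -0.0006]), 'joint_torque': array([ -0.0029, -40.783 ,  -2.1603, -26.7143,   0.0065,   0.012 ,
        -0.0001]), 'eef_pos': array([ 0.4688, -0.0207,  0.1883]), 'tool_rot': array([-0.    ,  0.982 ,  0.1888,  0.    ]), 'contact_force': array([-0.0159, -0.4551, -7.3725]), 'torque': array([ 0.0687, -0.0201, -0.0302]), 'grasp_force': 87.80596733093262, 'gripper_width': 0.15348828738101514}
```

View pics/w11.png

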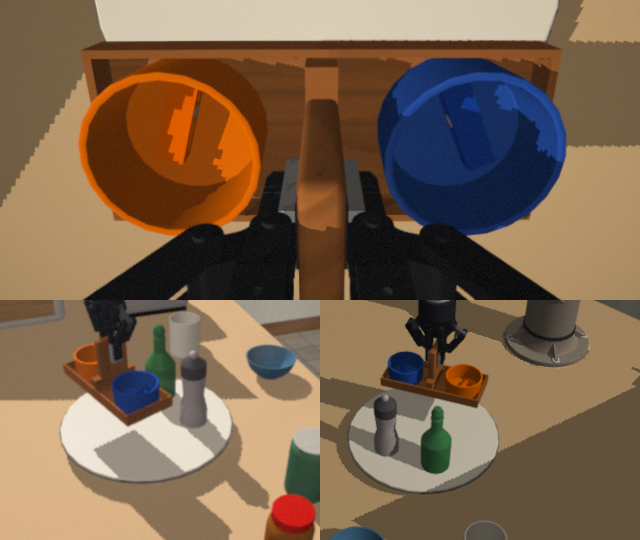

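The carrier hangs level about 10 cm above the susan, with both clips lying in their own ramekins at (190,125) and (465,130) and clear of cruet and grinder. I'll hold it for two more seconds, then hand in.

Request:
send_rows(slide=[[0,0,0],[0,0,0],[0,0,0],[0,0,0],[0,0,0],[0,0,0],[0,0,0],[0,0,0]], roll=[0,0,0,0,0,0,0,0], claw=[0,0,0,0,0,0,0,0])

```text
t: 16.68
eef_pos: [0.4688, -0.0207, 0.1883]
tool_rot: [0.0, 0.982, 0.189, -0.0]
contact_force: [-0.2, 0.2, -7.3]
gripper_width: 0.152
grasp_force: 87.8
```

Request:
send_rows(slide=[[0,0,0],[0,0,0],[0,0,0],[0,0,0],[0,0,0],[0,0,0],[0,0,0],[0,0,0]], roll=[0,0,0,0,0,0,0,0], claw=[0,0,0,0,0,0,0,0])

```text
t: 17.35
eef_pos: [0.4688, -0.0207, 0.1883]
tool_rot: [0.0, 0.982, 0.189, -0.0]
contact_force: [-0.4, 1.0, -6.4]
gripper_width: 0.156
grasp_force: 87.8
```

Request:
send_rows(slide=[[0,0,0],[0,0,0],[0,0,0],[0,0,0],[0,0,0],[0,0,0],[0,0,0],[0,0,0]], roll=[0,0,0,0,0,0,0,0], claw=[0,0,0,0,0,0,0,0])

```text
t: 18.02
eef_pos: [0.4687, -0.0207, 0.1883]
tool_rot: [0.0, 0.982, 0.189, -0.0]
contact_force: [-0.5, -0.7, -6.7]
gripper_width: 0.149
grasp_force: 87.8
```

```bash
python3 -c "
from station import bot
o=bot.get_obs();print(o['t'],o['eef_pos'],o['grasp_force']);print(bot.hand_in())"
```

```text
18.0167 [ 0.4687362  -0.02069659  0.18827083] 87.80629634857178
the job is handed in; nothing more can be done
None
```

Job handed in at 18 s, with no verdict returned: both clips lie in the ramekins of their colours, and the arm is holding the carrier level and steady about 10 cm above the lazy susan.

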